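# Level the check-weigher at the packing bench

## Task

Pick up the spirit level and lay it flat on the middle of the check-weigher's plate, lengthways (along the line from the hinged end to the black foot knob), and let go. The plate floats on springs and its level counts only while it is pushed down onto its frame: press the level down with the fingers to see where the bubble stands, then turn the foot knob as needed so that the bubble stands centred between its two lines while you press. Finish still pressing the level down, firmly but not hard, with the bubble centred, and leave the tape roll and the tub alone.

Things in the scene. Friction and masses are not known exactly. Their poses are not given: they have to be found in the camera images.
- stand: Fixed stand of the check-weigher. Origin on the bench under the middle of the plate; x points level from the hinged end to the foot knob, z up. Two rubber feet and the hinge (axis along y, 35 mm up) at x = -125 mm, levelling foot at x = +165 mm. It carries a grey hinged frame, whose knob end the foot raises or lowers, and on that the springy plate.
- plate_mid (a point): Middle of the top face of the aluminium plate, 250 mm (x) by 170 mm (y), about 60 mm above the bench; x points to the foot knob, y across, z out of the plate. The bare plate is where the spirit level belongs, lengthways along x.
- plate (a joint): Float of the plate over its frame, rad about the hinge line: 0.0083 floating on its springs (knob end 2 mm up), 0 bedded on the frame. The level's weight does not bed it; about 5 N more on the middle does, 8 to 15 N surely. Bedding lowers the knob end by 0.0083 rad, so the bubble shifts 5.8 mm away from the knob.
- knob_top (a point): Centre of the top of the black round ribbed foot knob, 40 mm diameter, 30 mm tall, axis upright, 40 mm beyond the plate's edge; its top is about 93 mm above the bench (6 mm less when wound right down). Under it is a thin collar on the frame.
- foot_knob: The same knob; origin on its axis, 58 mm below its top, z up. Clockwise from above lifts the knob end of frame and plate, anticlockwise lowers it: 0.011 rad of tilt, or 7.7 mm of bubble travel (towards the knob as that end rises), per rad of turn. Starts wound off level; turns 2.6 rad either way from level, 0.1 N m friction, stays where left. A large turn needs two grasps.
- level: Aluminium spirit level, 220 mm long (x), 22 mm wide (y), 40 mm tall (z), 0.35 kg, loose, standing upright on its long base on the bench. Origin at the middle of its underside. The top is flat but for the vial window, which lies off-centre: 60 mm from the middle towards +x; the middle of the top is free for pressing. It may lie on the plate either way round.
- vial (a point): Centre of the vial window, in the level's top face (vial 56 mm long along the level, yellow-green). Two black lines across it 22 mm apart (clear gap) enclose the 16 mm bubble when it is centred; x points along the level as level's x.
- bubble (a joint): Position in m of the bubble's centre along the level's +x from the middle of its vial: 0 is centred, plus or minus 0.016 at the ends. The bubble goes to the higher end, about 0.7 mm per mrad of tilt, and takes about 1.5 s to settle.
- tape_roll: Bystander: roll of yellow tape standing on end, 90 mm diameter, 75 mm tall; origin at the centre of its underside.
- tub: Bystander: open white plastic tub, 130 by 190 by 65 mm tall; origin at the centre of its underside.
Things that resemble listed ones, but are neither listed nor needed, are in the scene too. Several things look just like the level: the one meant starts farthest to the robot's left.

How it is judged:
On the way, in this order (a step that is already met when the one before it is completed fails the run):
1. the spirit level lies flat and lengthways on the middle of the plate, let go (horizontal distance between level and plate_mid below 0.035 m and z of level in the frame of plate_mid between -0.004 and 0.004 m and angle between the x axis of level and the x axis of plate_mid, either way round below 0.15 rad and angle between level's own z axis and vertical below 0.1 rad and contact force between the fingers and level below 0.3 N and linear speed of level below 0.02 m/s), for 0.2 s.
2. the robot presses the level so that the plate beds down, for a first reading (horizontal distance between level and plate_mid below 0.035 m and z of level in the frame of plate_mid between -0.004 and 0.004 m and angle between the x axis of level and the x axis of plate_mid, either way round below 0.15 rad and angle between level's own z axis and vertical below 0.1 rad and value of joint plate below 0.0015 rad and contact force between the fingers and level above 3 N and contact force between level and stand above 6 N), for 0.2 s.
At the end, for the whole second after the job is handed in: Still pressing the level (over 3 N on it, 6 to 35 N on the plate), plate bedded (under 0.0015 rad), bubble within 3 mm of the middle, level still and flat on the plate, within 35 mm of its middle and 0.15 rad of lengthways, either way round (all of step 2 and contact force between level and stand below 35 N and value of joint bubble between -0.003 and 0.003 m and linear speed of level below 0.02 m/s); the arm keeps its last pose, push and grip.
It fails at once if the tape roll is disturbed (moved over 30 mm) (distance of tape_roll from where it was at the start of the episode above 0.03 m).
It fails at once if the tub is disturbed (moved over 30 mm) (distance of tub from where it was at the start of the episode above 0.03 m).
It fails at once if the level is pressed or struck very hard (over 80 N onto the plate) (contact force between level and stand above 80 N).
It also fails if it takes over 72 s, if anything falls off the work surface, if the arm or the gripper's body presses on something with over 40 N, if the wrist force passes 120 N, or if a joint passes its speed limit or range.

## Robot

A 7-joint arm with a two-finger parallel gripper is mounted at the origin on the work surface. World frame = base frame: x ahead of the robot, y to its left, z up, the work surface at z = 0. Lengths are in m, angles in rad, forces in N, time in s.
With the tool pointing down it reaches from about 0.4 to 0.9 m from the base axis. Payload 5.5 kg.
Tool frame: the origin (TCP) lies midway between the tips of the shut fingers; the grasp point (between the pads) lies 19 mm behind it (robot.grip_point_offset is the distance from the TCP to the grasp point, in m); z points along the fingers, y is the line along which they close (so a half turn about z gives the same grasp; the last joint's range is limited). The gripper opens to 92 mm and grips with 3 to 60 N. Pads are 19 mm wide; open, the fingers measure 130 mm over their backs; the gripper's body (75 mm by 190 mm) begins 47 mm behind the grasp point.
Start: joints at [0.263, 0.501, -0.427, 1.55, 0.221, 1.138, -0.21], TCP at [0.65, 0, 0.227] pointing down, gripper open.
Joint ranges: [-2.88, 2.88], [-0.31, 2.03], [-1.54, 1.56], [0.2, 2.42], [-1.41, 4.55], [0.19, 2.02], [-2.57, 2.57]. Speed limits (rad/s): [2.57, 2.57, 3.14, 3.14, 3.14, 3.14, 3.14].

## Interface

Orientations are given as a unit quaternion [x, y, z, w].
In Python, from station import robot, optics, workorder gives the robot as it stands.
- The arm moves only by the tool send_rows, never from a script. Its argument "targets" is a list that holds one entry, the list of rows, each a list of 6 numbers: the shift along the world's x, y, z as a fraction of full scale, then the turn, a rotation vector about the world's x, y, z as a fraction of full scale. In form: [[[tx, ty, tz, wx, wy, wz], ...]]. A call has 1 to 20 rows; each row shifts and turns the commanded pose from where the row before left it; what a row does not reach is not made up. Full scale, the value 1, is 0.03 m for a shift and 4 degrees for a turn. A row lasts 1/12 s, in which the tool goes at most 41.7 mm and 7.16 degrees, less where a joint would pass 70% of its speed; a pose out of reach is approached as far as the arm can. A call with a number of a shift or a turn outside -1 to 1 is refused whole. A call with a gripper value outside its range is refused whole. "gripper" is the opening, from -1 (shut) to 1 (fully open), set as the call begins (left out, the last holds). The fingers move at their own pace and stop on an object; "force" is the grip in N (left out, the last holds). Time passes only in rows, so rows that do not move let the fingers close. It gives the time, the measured TCP pose, the force, the opening and the grip force at its end, in the units of the state.
- robot.state(): the state, without advancing time (a new reading comes with each control period).
- optics.read_camera(name): name is "scene" or "side" or "wrist"; returns a dict with "image" (400x640x3 uint8, red, green, blue), "fx", "fy", "cx", "cy" (pixels), "k1" (the pictures are not rectified: a ray, as slopes to the right and down, at radius r is drawn at 1 + k1 r^2 times it, then the intrinsics apply), "origin" and "attitude" of the camera in the world; the wrist camera has in their place "hand_eye" (4x4, takes a point from camera to tool coordinates, whose origin is the TCP and whose axes are the flange's). Camera axes: x right, y down, z forward; pixel columns grow to the right and rows downward; lengths in m; the calibration is good to about 2 mm. A picture is of the moment at which its call begins: read the wrist's pose just before it. There is no depth.
- workorder.hand_in(): hands the job in; it is judged then, once.
The state is a dict: "clock": time; "qpos": joint angles; "qd": joint speeds; "effort": joint torques, N m; "eef_pos": TCP position; "orientation": TCP orientation; "contact_force": force on the tool from outside, world axes, zero at the start; "torque": the same for the moment, N m; "width": opening from 0.0 (shut) to 1.0 (fully open); "grip_force": force on a finger pad.
Only numpy, scipy, OpenCV 4.12 (cv2) and the standard library are available. Lean on these libraries where they do the work, as an engineer would, in place of code of your own. Each camera call takes 0.05 s, during which the arm holds its last target. There are 200 camera calls.

## Working session

There is one attempt and no reset: what is moved stays moved. The work goes in short steps, Python scripts to look and compute and a tool call to move; the robot and the scene stay as the last step left them, time stands still between calls to the robot, and variables do not carry over. Pictures are saved under pics/ and viewed, at most 10 in all, crops included, and the job is handed in when it is done.

Besides the shell and the picture viewer there is one more tool, called by a JSON object that holds its "method" and its "body". send_rows: Moves the arm, as the interface text tells. Shift numbers are shares of 0.03 m and turn numbers shares of 4 degrees, none past 1 either way. Its arguments: {"type":"object","properties":{"targets":{"type":"array","items":{"type":"array","items":{"type":"array","items":{"type":"number"}}}},"gripper":{"type":"number"},"force":{"type":"number"}},"required":["targets"]}

```bash
mkdir -p pics; ls; python3 - <<'E'
from station import robot, optics, workorder
import cv2,numpy as np
print(robot.state())
ims=[]
for n in ["scene","side","wrist"]:
    c=optics.read_camera(n)
    print(n,{k:(np.array(v).round(4).tolist()) for k,v in c.items() if k!='image'})
    cv2.imwrite(f"pics/{n}0.png",c['image'][:,:,::-1])
E
```

```text
pics
{'clock': 0.0, 'qpos': array([ 0.26322755,  0.50187132, -0.4267994 ,  1.55146718,  0.22080839,
        1.13830234, -0.21029685]), 'qd': array([-0.00080919,  0.00198459, -0.00046924,  0.00055062,  0.0004265 ,
       -0.00278354,  0.00090122]), 'effort': array([-1.62834690e-04, -5.66597199e+01, -5.81602022e+00, -2.79113513e+01,
       -6.85700797e-02,  3.08415934e-02,  1.78752666e-04]), 'eef_pos': array([ 6.49284352e-01, -5.85659185e-05,  2.25657225e-01]), 'orientation': array([ 7.07090666e-01,  7.07122198e-01, -6.78859614e-04, -7.25610831e-04]), 'contact_force': array([-0.60284363,  0.27093387,  0.05062124]), 'torque': array([-0.0009413 , -0.03273432,  0.00699406]), 'grip_force': 0.0, 'width': 1.0007363586543687}
scene {'fx': 387.1575, 'fy': 387.1575, 'cx': 319.1248, 'cy': 200.4314, 'k1': -0.0476, 'origin': [1.1696, 0.6048, 0.842], 'attitude': [0.3263, 0.8456, -0.3912, -0.1595]}
side {'fx': 420.2744, 'fy': 420.2744, 'cx': 318.7877, 'cy': 195.8485, 'k1': -0.0644, 'origin': [0.1436, -0.7292, 0.9151], 'attitude': [0.8976, -0.2409, 0.0961, -0.3564]}
wrist {'fx': 355.2273, 'fy': 355.2273, 'cx': 325.4657, 'cy': 200.2421, 'k1': -0.0786, 'hand_eye': [[-0.001, -0.9623, -0.2719, 0.0729], [1.0, -0.0009, -0.0004, 0.0003], [0.0002, -0.2719, 0.9623, -0.1585], [0.0, 0.0, 0.0, 1.0]]}
```

View pics/scene0.png

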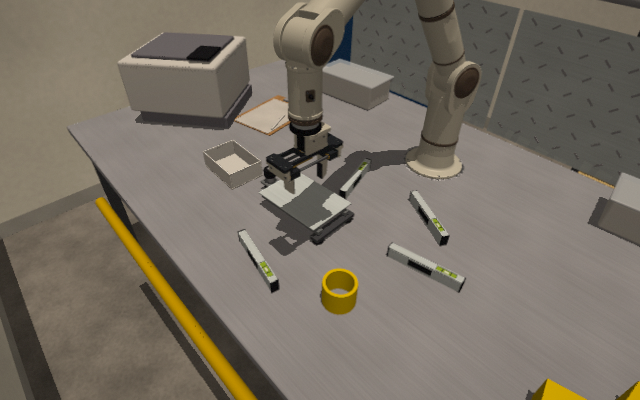

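View pics/side0.png

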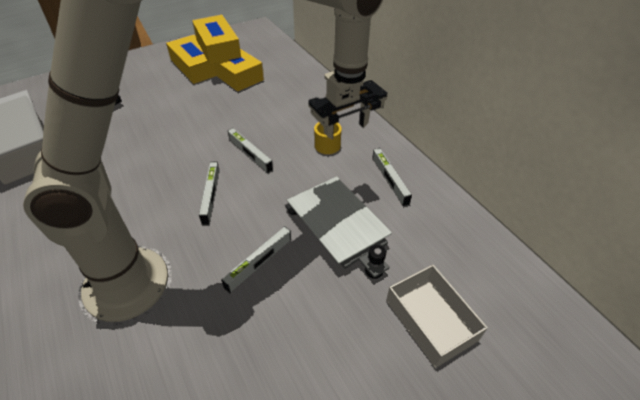

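The scene picture shows four levels, at about (425,266), (428,216), (258,260) and (355,178), with the tape at (340,290), the tub at (232,163) and the plate at (306,203). The side picture shows the knob at (376,257), the plate at (338,220), and levels at (250,150), (208,192), (257,260) and (391,176).

```bash
cat > h.py <<'E'
import numpy as np, cv2
from scipy.spatial.transform import Rotation as R
from station import robot, optics, workorder
def cam(n):
    s=robot.state(); c=optics.read_camera(n)
    if n=="wrist":
        H=np.array(c['hand_eye']); Rt=R.from_quat(s['orientation']).as_matrix()
        c['Rw']=Rt@H[:3,:3]; c['o']=Rt@H[:3,3]+s['eef_pos']
    else:
        c['Rw']=R.from_quat(c['attitude']).as_matrix(); c['o']=np.array(c['origin'])
    c['K']=np.array([[c['fx'],0,c['cx']],[0,c['fy'],c['cy']],[0,0,1]]); c['D']=np.array([c['k1'],0,0,0,0.])
    return c
def cast(c,px,z):
    p=cv2.undistortPoints(np.array(px,float).reshape(-1,1,2),c['K'],c['D']).reshape(-1,2)
    d=np.c_[p,np.ones(len(p))]@c['Rw'].T
    return c['o']+d*((z-c['o'][2])/d[:,2])[:,None]
def proj(c,P):
    P=(np.array(P,float).reshape(-1,3)-c['o'])@c['Rw']
    return cv2.projectPoints(P,np.zeros(3),np.zeros(3),c['K'],c['D'])[0].reshape(-1,2)
def save(c,n): cv2.imwrite(f"pics/{n}.png",c['image'][:,:,::-1])
E
python3 - <<'E'
from h import *
np.set_printoptions(precision=3,suppress=True)
s=cam("scene"); d=cam("side")
print("scene levels",cast(s,[(425,262),(428,213),(258,256),(355,174)],.04)[:,:2].tolist())
print("side levels",cast(d,[(250,147),(208,190),(257,256),(391,173)],.04)[:,:2].tolist())
print("knob side",cast(d,[(376,252)],.093), "plate side",cast(d,[(338,220)],.06),"plate scene",cast(s,[(306,202)],.06))
print("tape",cast(s,[(340,283)],.075),"tub",cast(s,[(232,155)],.065))
# vial coloured blobs
for n,c in(("scene",s),("side",d)):
    h=cv2.cvtColor(c['image'],cv2.COLOR_RGB2HSV)
    m=cv2.inRange(h,(28,110,70),(50,255,255))
    k,l,st,ce=cv2.connectedComponentsWithStats(m)
    for i in range(1,k):
        if st[i,4]>5: print(n,ce[i].round(1),st[i,4],cast(c,[ce[i]],.04)[0])
    # enlarged crops
x=cv2.resize(s['image'][150:310,220:480],None,fx=3,fy=3,interpolation=cv2.INTER_CUBIC)
cv2.imwrite("pics/sc1.png",x[:,:,::-1])
E
```

```text
scene levels [[0.475586988310734, 0.2944942455951616], [0.30137418059300036, 0.18116350910052642], [0.8012380197308582, -0.027091743173611293], [0.3228578570758097, -0.11293223202295122]]
side levels [[0.4742644364490466, 0.2829156956718868], [0.2901353271570129, 0.16638597698120516], [0.3178844006774467, -0.11805549216867783], [0.7944845394322694, -0.04239119723820639]]
knob side [[ 0.559 -0.287  0.093]] plate side [[ 0.548 -0.133  0.06 ]] plate scene [[ 0.567 -0.095  0.06 ]]
tape [[0.719 0.207 0.075]] tub [[ 0.598 -0.466  0.065]]
scene [362.2 165.5] 22 [ 0.265 -0.132  0.04 ]
scene [437.7 224.4] 45 [0.322 0.232 0.04 ]
scene [265.9 268.7] 71 [0.812 0.024 0.04 ]
scene [446.  271.5] 58 [0.461 0.353 0.04 ]
side [235.5 134. ] 10 [0.459 0.369 0.04 ]
side [241.3 138.7] 10 [0.466 0.336 0.04 ]
side [380.7 155.1] 12 [0.816 0.04  0.04 ]
side [385.4 162.2] 14 [0.809 0.005 0.04 ]
side [211.7 168.9] 15 [0.331 0.247 0.04 ]
side [210.2 176.4] 17 [0.315 0.218 0.04 ]
side [240.6 266.7] 48 [ 0.269 -0.127  0.04 ]
```

View pics/sc1.png

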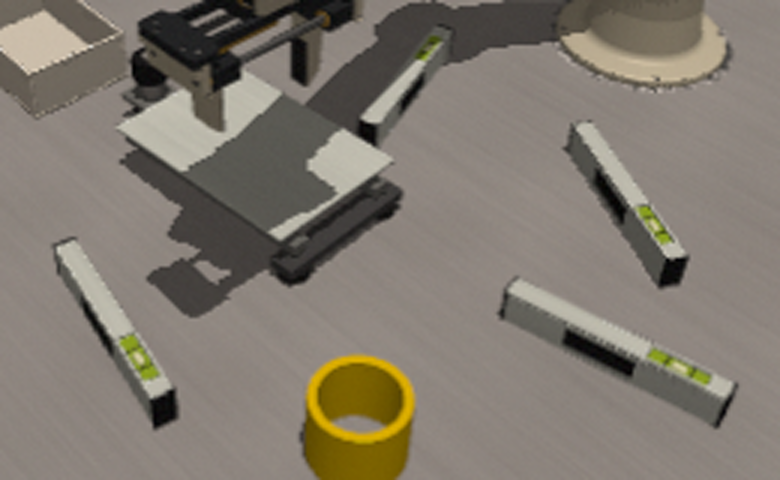

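The crop confirms it: the leftmost level is at (620,345) in the crop, with its vial at the +y end. The plate is at (255,160), and its knob is behind the gripper at (150,75). I'll move over the target level and look with all the cameras.

{"method": "send_rows", "body": {"targets": [[[-0.58,0.97,0,0,0,0.35],[-0.58,0.97,0,0,0,0.35],[-0.58,0.97,0,0,0,0.35],[-0.58,0.97,0,0,0,0.35],[-0.58,0.97,0,0,0,0.35],[-0.58,0.97,0,0,0,0.35],[-0.58,0.97,0,0,0,0.35],[-0.58,0.97,0,0,0,0.35],[-0.58,0.97,0,0,0,0.35],[-0.58,0.97,0,0,0,0.35],[0,0,0,0,0,0],[0,0,0,0,0,0],[0,0,0,0,0,0]]]}}

```text
clock: 1.33
eef_pos: [0.4762, 0.2906, 0.2266]
orientation: [0.616, 0.788, -0.0, 0.0]
contact_force: [0.5, -0.5, -0.7]
width: 1.001
grip_force: 0.0
```

```bash
python3 - <<'E'
from h import *
np.set_printoptions(precision=4,suppress=True)
w=cam("wrist"); s=cam("scene"); d=cam("side")
st=robot.state(); print(st['eef_pos'],st['orientation'],st['qpos'],st['contact_force'])
a=cv2.resize(s['image'][140:240,230:390],None,fx=3,fy=3,interpolation=cv2.INTER_CUBIC)[:300,:480]
b=cv2.resize(d['image'][165:265+20,270:410],None,fx=2.5,fy=2.5,interpolation=cv2.INTER_CUBIC)[:300]
out=np.zeros((600,800,3),np.uint8); out[:300,:480]=a[:300,:480]
out[:300,480:480+min(320,b.shape[1])]=b[:300,:320]
out[300:,:480]=cv2.resize(w['image'],(480,300)); 
cv2.imwrite("pics/m2.png",out[:,:,::-1])
h=cv2.cvtColor(w['image'],cv2.COLOR_RGB2HSV)
m=cv2.inRange(h,(28,110,70),(50,255,255))
k,l,stt,ce=cv2.connectedComponentsWithStats(m)
for i in range(1,k):
    if stt[i,4]>20: print("vial",ce[i],stt[i,4],cast(w,[ce[i]],.04)[0])
for n,c in (("wrist",w),("scene",s),("side",d)):
    h=cv2.cvtColor(c['image'],cv2.COLOR_RGB2HSV)
    m=cv2.inRange(h,(0,0,150),(180,60,255))
    k,l,stt,ce=cv2.connectedComponentsWithStats(m)
    for i in range(1,k):
        if stt[i,4]>150: print(n,ce[i],stt[i])
E
```

```text
[0.477  0.2894 0.2265] [ 0.6168  0.7871 -0.0003  0.0002] [-0.1086  0.3631 -0.6029  1.7813  0.2325  1.069  -0.5523] [ 0.0097 -0.0788 -0.6672]
vial [328.8686  88.0971] 175 [0.4592 0.3729 0.04  ]
vial [328.1857 110.2905] 210 [0.4635 0.3531 0.04  ]
vial [327.0687 131.3391] 233 [0.4673 0.3336 0.04  ]
vial [167.9099 195.3258] 577 [0.3248 0.2328 0.04  ]
wrist [327.4045 114.8807] [     0      0    640    276 120553]
wrist [90.235  19.5043] [ 86   0  10  53 234]
wrist [627.8358 204.2017] [ 605  152   35   88 1066]
wrist [322.8167 326.7229] [ 193  309  262   39 7049]
scene [484.7484  30.7427] [ 459    0   56   59 2083]
scene [184.0604  58.4185] [118  36 127  33 877]
scene [356.4723  73.646 ] [316  63  77  25 904]
scene [269.9494 115.2444] [ 236   99   69   34 1166]
scene [230.6386 163.0578] [203 148  48  27 415]
scene [423.1135 169.1892] [410 162  27  15 185]
scene [350.4878 179.6951] [340 169  22  22 164]
scene [304.8966 198.7931] [ 258  171   93   59 2697]
scene [627.7949 191.2843] [611 173  29  37 707]
scene [255.3746 251.9942] [239 230  38  53 347]
side [ 16.64   122.6568] [   0   90   33   62 1014]
side [ 44.9567 181.1264] [ 33 165  34  31 277]
side [397.3391 179.382 ] [385 164  26  31 233]
side [206.0151 196.283 ] [200 176  13  38 265]
side [338.6016 217.9512] [ 287  176  105   86 4551]
side [266.6031 245.2366] [246 227  43  39 393]
side [155.4491 261.3333] [139 246  30  32 432]
side [436.3202 315.7662] [ 390  264   98   92 2883]
side [ 88.5377 301.9897] [ 79 288  21  29 292]
```

View pics/m2.png

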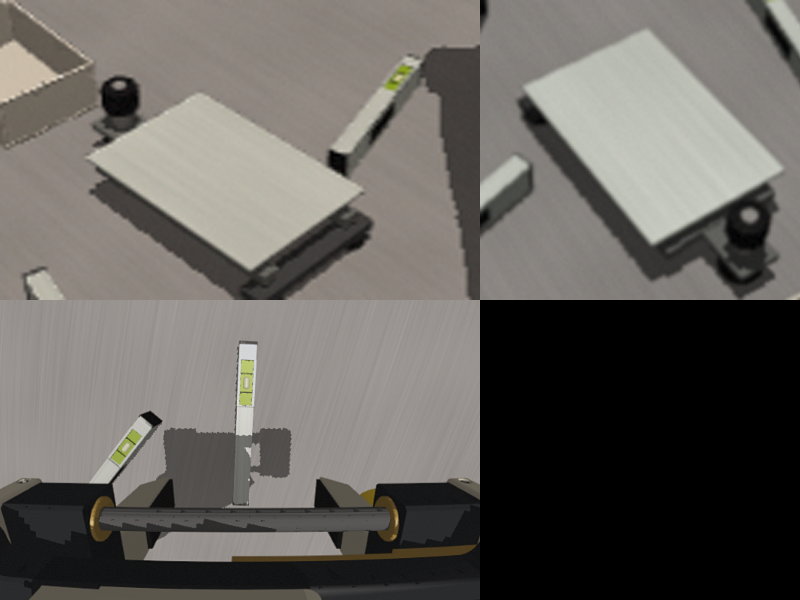

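The mosaic shows the plate unobstructed in the scene and side views. The wrist view has the target level at (245,380–500), with its vial at (247,382). Now I'll measure the plate corners and the knob.

```bash
python3 - <<'E'
from h import *
np.set_printoptions(precision=4,suppress=True)
from scipy.optimize import least_squares
s=cam("scene"); d=cam("side")
for n,c,seed in (("scene",s,(305,199)),("side",d,(338,218))):
    h=cv2.cvtColor(c['image'],cv2.COLOR_RGB2HSV)
    m=cv2.inRange(h,(0,0,150),(180,60,255))
    k,l,stt,ce=cv2.connectedComponentsWithStats(m)
    b=(l==l[seed[1],seed[0]]).astype(np.uint8)
    ct=max(cv2.findContours(b,0,1)[0],key=cv2.contourArea)
    q=cv2.approxPolyDP(cv2.convexHull(ct),6,True).reshape(-1,2)
    P=cast(c,q,.062); print(n,q.tolist()); print(P)
    r=cv2.minAreaRect((cast(c,ct.reshape(-1,2),.062)[:,:2]*1000).astype(np.float32)); print("rect",r)
    # knob: dark blob
    g=c['image'].max(2)<55
    k,l,stt,ce=cv2.connectedComponentsWithStats(g.astype(np.uint8))
    for i in range(1,k):
        if 60<stt[i,4]<900:
            p=cast(c,[ce[i]],.078)[0]
            if np.hypot(*(p[:2]-[.56,-.28]))<.1: print("dark",ce[i],stt[i],p)
tub=cv2.inRange(cv2.cvtColor(d['image'],cv2.COLOR_RGB2HSV),(0,0,150),(180,60,255))
k,l,stt,ce=cv2.connectedComponentsWithStats(tub); i=l[316,436]
ct=max(cv2.findContours((l==i).astype(np.uint8),0,1)[0],key=cv2.contourArea)
q=cv2.approxPolyDP(cv2.convexHull(ct),6,True).reshape(-1,2);print("tub",q.tolist(),cast(d,q,.065))
# knob top via two-view triangulation of picked top centres
def tri(p,q):
    a=cast(s,[p],0)[0]-s['o'];b=cast(d,[q],0)[0]-d['o'];a/=np.linalg.norm(a);b/=np.linalg.norm(b)
    A=sum(np.eye(3)-np.outer(v,v) for v in(a,b));B=sum((np.eye(3)-np.outer(v,v))@o for v,o in((a,s['o']),(b,d['o'])))
    return np.linalg.solve(A,B)
print("knobtop",tri((230+120/3,140+84/3),(270+(748-480)/2.5,165+212/2.5)))
E
```

```text
scene [[258, 192], [298, 171], [350, 203], [313, 229]]
[[ 0.6512 -0.2324  0.062 ]
 [ 0.4808 -0.2355  0.062 ]
 [ 0.4694  0.0018  0.062 ]
 [ 0.6327  0.0112  0.062 ]]
rect ((557.317138671875, -115.78199768066406), (170.81101989746094, 249.22564697265625), 4.033193111419678)
dark [269.5    173.5473] [264 166  12  18 148] [ 0.5755 -0.2701  0.078 ]
side [[336, 176], [391, 232], [340, 261], [287, 199]]
[[ 0.6309  0.0105  0.062 ]
 [ 0.6447 -0.238   0.062 ]
 [ 0.4828 -0.2481  0.062 ]
 [ 0.4651  0.0004  0.062 ]]
rect ((555.4203491210938, -118.60118103027344), (170.0447235107422, 251.64332580566406), 3.204561233520508)
dark [366.2766 262.4352] [325 239  62  44 864] [ 0.5285 -0.2922  0.078 ]
tub [[433, 264], [487, 327], [442, 355], [390, 287]] [[ 0.672  -0.371   0.065 ]
 [ 0.6665 -0.5588  0.065 ]
 [ 0.5399 -0.5559  0.065 ]
 [ 0.5434 -0.3697  0.065 ]]
knobtop [ 0.5655 -0.281   0.0902]
```

{"method": "send_rows", "body": {"targets": [[[0,0.16,-1,0,0,-0.5],[0,0,-1,0,0,0],[0,0,-1,0,0,0],[0,0,-1,0,0,0],[0,0,-1,0,0,0],[0,0,-1,0,0,0],[0,0,-0.7,0,0,0],[0,0,0,0,0,0],[0,0,0,0,0,0]]]}}

```text
clock: 2.33
eef_pos: [0.4755, 0.2949, 0.0248]
orientation: [0.63, 0.777, -0.001, -0.001]
contact_force: [0.1, -0.2, 1.0]
width: 1.003
grip_force: 0.0
```

The plate is 250×170 as expected, with its middle at (0.556,-0.117) and its axis 3.6° off -y. The knob is at (0.566,-0.282), which agrees with the stated geometry. Next is the grasp.

{"method": "send_rows", "body": {"targets": [[[0,0,-0.42,0,0,0],[0,0,0,0,0,0],[0,0,0,0,0,0]]]}}

```text
clock: 2.58
eef_pos: [0.4765, 0.2959, 0.0137]
orientation: [0.629, 0.777, 0.0, 0.0]
contact_force: [-0.1, -0.7, 0.7]
width: 1.0
grip_force: 0.0
```

{"method": "send_rows", "body": {"targets": [[[0,0,0,0,0,0],[0,0,0,0,0,0],[0,0,0,0,0,0],[0,0,0,0,0,0],[0,0,0,0,0,0],[0,0,0,0,0,0],[0,0,0,0,0,0],[0,0,0,0,0,0],[0,0,0,0,0,0],[0,0,0,0,0,0]]], "gripper": -1, "force": 35}}

```text
clock: 3.42
eef_pos: [0.4759, 0.2958, 0.0131]
orientation: [0.629, 0.777, -0.0, -0.0]
contact_force: [-0.8, -0.5, -0.2]
width: 0.324
grip_force: 0.0
```

{"method": "send_rows", "body": {"targets": [[[0,0,0,0,0,0],[0,0,0,0,0,0],[0,0,0,0,0,0],[0,0,0,0,0,0],[0,0,0,0,0,0]]]}}

```text
clock: 3.83
eef_pos: [0.4757, 0.2957, 0.0131]
orientation: [0.629, 0.777, -0.0, -0.0]
contact_force: [-1.3, -0.2, 1.6]
width: 0.238
grip_force: 35.0
```

{"method": "send_rows", "body": {"targets": [[[0,0,1,0,0,0],[0,0,1,0,0,0],[0,0,1,0,0,0],[0,0,1,0,0,0],[0.167,-0.86,0,0,0,-0.131],[0.167,-0.86,0,0,0,-0.131],[0.167,-0.86,0,0,0,-0.131],[0.167,-0.86,0,0,0,-0.131],[0.167,-0.86,0,0,0,-0.131],[0.167,-0.86,0,0,0,-0.131],[0.167,-0.86,0,0,0,-0.131],[0.167,-0.86,0,0,0,-0.131],[0.167,-0.86,0,0,0,-0.131],[0.167,-0.86,0,0,0,-0.131],[0.167,-0.86,0,0,0,-0.131],[0.167,-0.86,0,0,0,-0.131],[0.167,-0.86,0,0,0,-0.131],[0.167,-0.86,0,0,0,-0.131],[0.167,-0.86,0,0,0,-0.131],[0.167,-0.86,0,0,0,-0.131]]]}}

```text
clock: 5.5
eef_pos: [0.5558, -0.1184, 0.1326]
orientation: [0.685, 0.729, -0.0, -0.0]
contact_force: [0.3, 0.1, -4.2]
width: 0.238
grip_force: 35.0
```

{"method": "send_rows", "body": {"targets": [[[0,0,0,0,0,0],[0,0,0,0,0,0],[0,0,0,0,0,0]]]}}

```text
clock: 5.75
eef_pos: [0.5556, -0.1165, 0.1325]
orientation: [0.685, 0.729, -0.0, -0.001]
contact_force: [-0.2, 0.5, -2.5]
width: 0.24
grip_force: 35.0
```

```bash
python3 - <<'E'
from h import *
np.set_printoptions(precision=4,suppress=True)
st=robot.state(); print(st['eef_pos'],st['orientation'],st['contact_force'],st['width'],st['grip_force'])
s=cam("scene"); d=cam("side"); w=cam("wrist")
out=np.zeros((560,800,3),np.uint8)
out[:300,:400]=cv2.resize(s['image'][140:240,230:363],(400,300),interpolation=cv2.INTER_CUBIC)
out[:300,400:]=cv2.resize(d['image'][165:285,260:420],(400,300),interpolation=cv2.INTER_CUBIC)
out[300:,:416]=cv2.resize(w['image'],(416,260))
cv2.imwrite("pics/m3.png",out[:,:,::-1])
E
```

```text
[ 0.5556 -0.1165  0.1325] [ 0.6845  0.729  -0.     -0.0007] [-0.1745  0.546  -2.5089] 0.23968003675393418 34.95262295007706
```

View pics/m3.png

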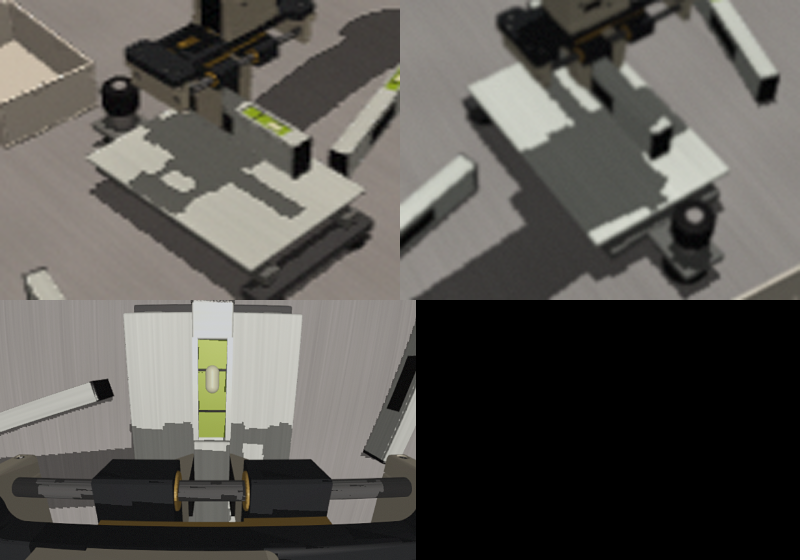

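The level is held straight and centred over the plate, with its vial at the hinge end. In the wrist tile the vial is at (212,385) and the bubble at (212,379). Now I'll lower it.

{"method": "send_rows", "body": {"targets": [[[0,0,-0.6,0,0,0],[0,0,-0.5,0,0,0],[0,0,-0.4,0,0,0],[0,0,-0.2,0,0,0],[0,0,0,0,0,0],[0,0,0,0,0,0]]]}}

```text
clock: 6.4
eef_pos: [0.5562, -0.1165, 0.0821]
orientation: [0.684, 0.729, -0.0, -0.0]
contact_force: [-1.0, -0.2, -2.9]
width: 0.234
grip_force: 35.0
```

{"method": "send_rows", "body": {"targets": [[[0,0,-0.07,0,0,0],[0,0,-0.03,0,0,0],[0,0,0,0,0,0],[0,0,0,0,0,0]]]}}

```text
clock: 6.73
eef_pos: [0.5564, -0.1171, 0.0795]
orientation: [0.685, 0.729, 0.0, 0.0]
contact_force: [0.6, -0.3, -2.0]
width: 0.239
grip_force: 35.0
```

{"method": "send_rows", "body": {"targets": [[[0,0,-0.05,0,0,0],[0,0,-0.05,0,0,0],[0,0,0,0,0,0],[0,0,0,0,0,0]]]}}

```text
clock: 7.07
eef_pos: [0.556, -0.1169, 0.076]
orientation: [0.684, 0.729, -0.0, -0.0]
contact_force: [0.4, -0.2, -3.1]
width: 0.238
grip_force: 35.0
```

{"method": "send_rows", "body": {"targets": [[[0,0,-0.04,0,0,0],[0,0,0,0,0,0],[0,0,0,0,0,0]]]}}

```text
clock: 7.32
eef_pos: [0.5561, -0.117, 0.0748]
orientation: [0.684, 0.729, -0.0, -0.0]
contact_force: [-0.7, -0.6, -3.1]
width: 0.237
grip_force: 35.0
```

{"method": "send_rows", "body": {"targets": [[[0,0,-0.03,0,0,0],[0,0,0,0,0,0],[0,0,0,0,0,0]]]}}

```text
clock: 7.57
eef_pos: [0.5561, -0.117, 0.074]
orientation: [0.684, 0.729, -0.0, -0.0]
contact_force: [0.4, 0.3, -1.8]
width: 0.236
grip_force: 35.0
```

{"method": "send_rows", "body": {"targets": [[[0,0,-0.03,0,0,0],[0,0,0,0,0,0],[0,0,0,0,0,0]]]}}

```text
clock: 7.82
eef_pos: [0.5561, -0.1169, 0.0731]
orientation: [0.684, 0.729, -0.0, -0.0]
contact_force: [0.6, 1.0, -4.1]
width: 0.24
grip_force: 35.0
```

{"method": "send_rows", "body": {"targets": [[[0,0,-0.02,0,0,0],[0,0,0,0,0,0],[0,0,0,0,0,0]]]}}

```text
clock: 8.07
eef_pos: [0.5562, -0.117, 0.0727]
orientation: [0.684, 0.729, 0.0, 0.0]
contact_force: [-0.4, -0.7, -1.9]
width: 0.237
grip_force: 35.0
```

{"method": "send_rows", "body": {"targets": [[[0,0,-0.03,0,0,0],[0,0,0,0,0,0],[0,0,0,0,0,0]]]}}

```text
clock: 8.32
eef_pos: [0.5565, -0.1171, 0.072]
orientation: [0.685, 0.729, 0.0, 0.0]
contact_force: [-0.9, -0.3, 1.5]
width: 0.236
grip_force: 35.0
```

{"method": "send_rows", "body": {"targets": [[[0,0,-0.03,0,0,0],[0,0,0,0,0,0],[0,0,0,0,0,0]]]}}

```text
clock: 8.57
eef_pos: [0.5565, -0.1173, 0.0715]
orientation: [0.685, 0.729, 0.0, 0.0]
contact_force: [-2.2, -1.0, 6.7]
width: 0.239
grip_force: 35.0
```

```bash
python3 - <<'E'
from h import *
s=cam("scene"); d=cam("side")
st=robot.state(); print(st['eef_pos'],st['contact_force'])
out=np.zeros((400,800,3),np.uint8)
out[:300,:400]=cv2.resize(s['image'][160:230,260:353],(400,300),interpolation=cv2.INTER_CUBIC)
out[:300,400:]=cv2.resize(d['image'][175:265,280:400],(400,300),interpolation=cv2.INTER_CUBIC)
cv2.imwrite("pics/m4.png",out[:300,:,::-1])
E
```

```text
[ 0.55656162 -0.11732401  0.07157353] [-2.60460953 -0.36308392  7.01346878]
```

View pics/m4.png

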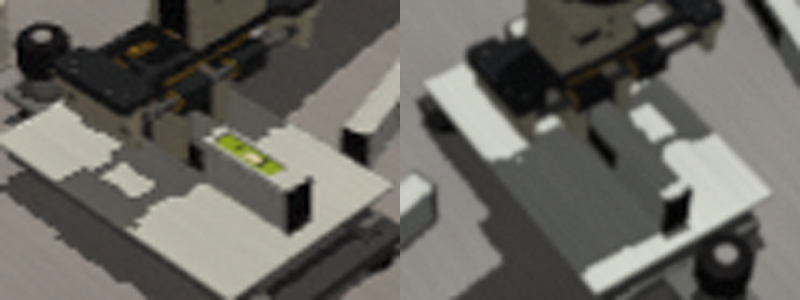

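The level is on the plate: force is up about 10 N and it looks flat in both views. I'll release it, wait, then rise.

{"method": "send_rows", "body": {"targets": [[[0,0,0,0,0,0],[0,0,0,0,0,0],[0,0,0,0,0,0],[0,0,0,0,0,0],[0,0,0,0,0,0],[0,0,0,0,0,0],[0,0,0,0,0,0]]], "gripper": 0.0}}

```text
clock: 9.25
eef_pos: [0.5561, -0.1169, 0.0707]
orientation: [0.684, 0.729, 0.0, -0.0]
contact_force: [0.4, -0.3, 0.5]
width: 0.501
grip_force: 0.0
```

{"method": "send_rows", "body": {"targets": [[[0,0,0.4,0,0,0],[0,0,0.6,0,0,0],[0,0,0.6,0,0,0],[0,0,0.2,0,0,0],[0,0,0,0,0,0],[0,0,0,0,0,0]]]}}

```text
clock: 9.75
eef_pos: [0.5563, -0.1172, 0.1251]
orientation: [0.685, 0.729, 0.0, 0.0]
contact_force: [-0.3, -0.0, -0.3]
width: 0.499
grip_force: 0.0
```

{"method": "send_rows", "body": {"targets": [[[0,0,0,0,0,0],[0,0,0,0,0,0],[0,0,0,0,0,0],[0,0,0,0,0,0],[0,0,0,0,0,0],[0,0,0,0,0,0],[0,0,0,0,0,0],[0,0,0,0,0,0],[0,0,0,0,0,0],[0,0,0,0,0,0],[0,0,0,0,0,0],[0,0,0,0,0,0]]], "gripper": -1}}

```text
clock: 10.75
eef_pos: [0.5562, -0.117, 0.1248]
orientation: [0.684, 0.729, 0.0, 0.0]
contact_force: [-0.5, -0.7, 0.2]
width: 0.007
grip_force: 0.0
```

```bash
cat > vial.py <<'E'
from h import *
def look(name):
    w=cam("wrist"); st=robot.state()
    print(st['clock'],st['eef_pos'].round(4),st['contact_force'].round(2),st['width'].round(3))
    save(w,name); return w
E
python3 - <<'E'
from vial import *
w=look("w5")
h=cv2.cvtColor(w['image'],cv2.COLOR_RGB2HSV)
m=cv2.inRange(h,(28,100,50),(50,255,255))
k,l,stt,ce=cv2.connectedComponentsWithStats(m)
for i in range(1,k):
    if stt[i,4]>100: print(ce[i],stt[i])
ct=max(cv2.findContours(cv2.dilate(m,np.ones((9,9))),0,1)[0],key=cv2.contourArea);x,y,a,b=cv2.boundingRect(ct);print(x,y,a,b)
z=.099
print(cast(w,[(x+a/2,y+4),(x+a/2,y+b-4)],z))
E
```

```text
Traceback (most recent call last):
  File "vial.py", line 4, in look
    print(st['clock'],st['eef_pos'].round(4),st['contact_force'].round(2),st['width'].round(3))
                                                                          ^^^^^^^^^^^^^^^^^
AttributeError: 'float' object has no attribute 'round'
```

{"method": "send_rows", "body": {"targets": [[[0,0,-0.3,0,0,0],[0,0,-0.3,0,0,0],[0,0,-0.2,0,0,0],[0,0,0,0,0,0],[0,0,0,0,0,0]]]}}

```text
clock: 11.22
eef_pos: [0.5556, -0.1166, 0.0999]
orientation: [0.684, 0.729, -0.0, -0.001]
contact_force: [1.1, -0.7, -0.4]
width: 0.002
grip_force: 0.0
```

{"method": "send_rows", "body": {"targets": [[[0,0,-0.05,0,0,0],[0,0,-0.05,0,0,0],[0,0,0,0,0,0],[0,0,0,0,0,0]]]}}

```text
clock: 11.55
eef_pos: [0.5563, -0.1173, 0.0983]
orientation: [0.685, 0.729, -0.0, 0.0]
contact_force: [-1.0, -0.3, 5.5]
width: 0.004
grip_force: 2.4
```

{"method": "send_rows", "body": {"targets": [[[0,0,-0.03,0,0,0],[0,0,0,0,0,0],[0,0,0,0,0,0]]]}}

```text
clock: 11.8
eef_pos: [0.5566, -0.1173, 0.0982]
orientation: [0.685, 0.729, -0.0, 0.001]
contact_force: [-3.7, -0.5, 10.7]
width: 0.006
grip_force: 5.3
```

{"method": "send_rows", "body": {"targets": [[[0,0,-0.01,0,0,0],[0,0,0,0,0,0],[0,0,0,0,0,0],[0,0,0,0,0,0],[0,0,0,0,0,0],[0,0,0,0,0,0],[0,0,0,0,0,0],[0,0,0,0,0,0],[0,0,0,0,0,0],[0,0,0,0,0,0],[0,0,0,0,0,0],[0,0,0,0,0,0],[0,0,0,0,0,0],[0,0,0,0,0,0],[0,0,0,0,0,0],[0,0,0,0,0,0],[0,0,0,0,0,0],[0,0,0,0,0,0],[0,0,0,0,0,0]]]}}

```text
clock: 13.38
eef_pos: [0.5567, -0.1174, 0.0982]
orientation: [0.685, 0.729, -0.0, 0.001]
contact_force: [-3.8, -0.3, 13.2]
width: 0.005
grip_force: 6.3
```

```bash
sed -i "s/st\['width'\].round(3)/st['width']/" vial.py
python3 - <<'E'
from vial import *
w=look("w5")
h=cv2.cvtColor(w['image'],cv2.COLOR_RGB2HSV)
m=cv2.inRange(h,(28,100,50),(50,255,255))
k,l,stt,ce=cv2.connectedComponentsWithStats(m)
for i in range(1,k):
    if stt[i,4]>100: print(ce[i],stt[i])
ct=max(cv2.findContours(cv2.dilate(m,np.ones((9,9))),0,1)[0],key=cv2.contourArea);x,y,a,b=cv2.boundingRect(ct);print(x,y,a,b)
print(cast(w,[(x+a/2,y+4),(x+a/2,y+b-4)],.098))
E
```

```text
13.4333 [ 0.5567 -0.1173  0.0982] [-3.81  0.62 12.97] 0.0029047582363473747
[326.51833977  84.08301158] [ 309   69   36   37 1036]
[325.94846706 136.90215264] [ 309  109   35   51 1533]
[325.74333925 177.91474245] [ 309  162   35   33 1126]
305 65 44 134
[[ 0.55222933 -0.03155496  0.098     ]
 [ 0.55571184 -0.08682624  0.098     ]]
```

View pics/w5.png

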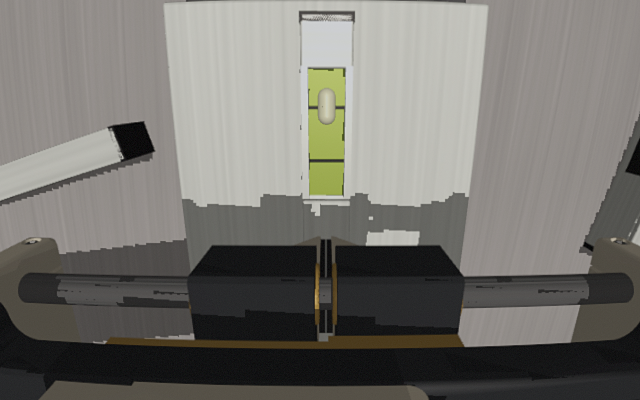

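The plate is bedded at about 13 N. The vial runs over rows 69–195, its lines are at rows 107 and 160, and the bubble is at rows 88–125, centred near 106. That puts the bubble about 12 mm toward the hinge, so the knob end is low and the knob must turn clockwise about 1.55 rad. I'll take a refined reading and then move to the knob.

```bash
cat >> vial.py <<'E'
def bubble(w):
    """bubble offset in mm from middle of the two lines, + = up-image (hinge side)"""
    im=w['image']; h=cv2.cvtColor(im,cv2.COLOR_RGB2HSV)
    m=cv2.inRange(h,(28,100,50),(50,255,255))
    ct=max(cv2.findContours(cv2.morphologyEx(m,cv2.MORPH_CLOSE,np.ones((9,9))),0,1)[0],key=cv2.contourArea)
    x,y,a,b=cv2.boundingRect(ct)
    side=np.r_[x+4:x+8,x+a-8:x+a-4]
    g=h[y+3:y+b-3,side,2].astype(float).mean(1); base=np.median(g)
    dk=np.clip(base*0.8-g,0,None); rows=np.arange(y+3,y+b-3); mid=y+b/2
    n=(rows<mid); L=[(rows[q]*dk[q]).sum()/dk[q].sum() for q in (n,~n)]
    c=im[y+2:y+b-2,x+a//2-3:x+a//2+4]; hs=cv2.cvtColor(np.ascontiguousarray(c),cv2.COLOR_RGB2HSV)
    bb=np.where((hs[...,1]<90)&(hs[...,2]>110)); r=bb[0]+y+2; B=(np.percentile(r,1)+np.percentile(r,99))/2
    P=cast(w,[(x+a/2,L[0]),(x+a/2,L[1]),(x+a/2,B)],.098)[:,:2]
    u=P[0]-P[1]; s=np.linalg.norm(u); off=(P[2]-(P[0]+P[1])/2)@u/s
    print("vial box",(x,y,a,b),"lines",np.round(L,1),"bubble row",B,"line dist mm %.1f bubble mm %.2f"%(s*1e3,off*1e3), "turn cw rad %.2f"%(off/7.7e-3))
E
python3 - <<'E'
from vial import *
w=look("w6"); bubble(w); print(robot.state()['qpos'].round(2))
E
```

```text
13.4833 [ 0.5567 -0.1173  0.0982] [-3.61  0.02 12.42] 0.004749623829407923
vial box (309, 69, 36, 126) lines [107.1 160.2] bubble row 105.735 line dist mm 23.3 bubble mm 12.25 turn cw rad 1.59
[ 0.48  0.52 -0.41  1.86  0.28  0.82 -0.01]
```

{"method": "send_rows", "body": {"targets": [[[0,0,0.4,0,0,0],[0,0,0.8,0,0,0],[0,0,0.8,0,0,0.5],[0.03,-0.55,0.1,0,0,1],[0.03,-0.55,0,0,0,1],[0.03,-0.55,0,0,0,1],[0.03,-0.55,0,0,0,1],[0.03,-0.55,0,0,0,1],[0.03,-0.55,0,0,0,1],[0.03,-0.55,0,0,0,1],[0.03,-0.55,0,0,0,1],[0.03,-0.55,0,0,0,1],[0.04,-0.55,0,0,0,1],[0,0,0,0,0,0.7],[0,0,0,0,0,0],[0,0,0,0,0,0]]], "gripper": 0.4}}

```text
clock: 14.82
eef_pos: [0.5655, -0.2816, 0.1597]
orientation: [0.356, 0.935, 0.0, -0.0]
contact_force: [-0.1, 1.1, -0.8]
width: 0.701
grip_force: 0.0
```

{"method": "send_rows", "body": {"targets": [[[0,0,-0.7,0,0,0],[0,0,-0.7,0,0,0],[0,0,-0.6,0,0,0],[0,0,-0.3,0,0,0],[0,0,0,0,0,0]]]}}

```text
clock: 15.23
eef_pos: [0.564, -0.2803, 0.0884]
orientation: [0.355, 0.935, 0.0, -0.002]
contact_force: [0.4, 0.2, 0.1]
width: 0.699
grip_force: 0.0
```

{"method": "send_rows", "body": {"targets": [[[0,0,-0.3,0,0,0],[0,0,-0.3,0,0,0],[0,0,-0.1,0,0,0],[0,0,0,0,0,0],[0,0,0,0,0,0]]]}}

```text
clock: 15.65
eef_pos: [0.5656, -0.282, 0.0697]
orientation: [0.355, 0.935, 0.0, 0.0]
contact_force: [-0.5, 0.3, -0.4]
width: 0.699
grip_force: 0.0
```

{"method": "send_rows", "body": {"targets": [[[0,0,0,0,0,0],[0,0,0,0,0,0],[0,0,0,0,0,0],[0,0,0,0,0,0],[0,0,0,0,0,0],[0,0,0,0,0,0],[0,0,0,0,0,0],[0,0,0,0,0,0]]], "gripper": -1, "force": 25}}

```text
clock: 16.32
eef_pos: [0.5652, -0.2825, 0.0698]
orientation: [0.355, 0.935, -0.0, -0.0]
contact_force: [-2.6, -1.1, 4.2]
width: 0.429
grip_force: 25.0
```

The knob is gripped at 39.5 mm, with only small side forces. Turning clockwise 91°.

{"method": "send_rows", "body": {"targets": [[[0,0,0.005,0,0,-1],[0,0,0.005,0,0,-1],[0,0,0.005,0,0,-1],[0,0,0.005,0,0,-1],[0,0,0.005,0,0,-1],[0,0,0.005,0,0,-1],[0,0,0.005,0,0,-1],[0,0,0.005,0,0,-1],[0,0,0.005,0,0,-1],[0,0,0.005,0,0,-1]]]}}

```text
clock: 17.15
eef_pos: [0.5658, -0.2818, 0.0719]
orientation: [0.654, 0.756, -0.0, 0.0]
contact_force: [-1.5, 0.2, 6.8]
width: 0.432
grip_force: 25.0
```

{"method": "send_rows", "body": {"targets": [[[0,0,0.005,0,0,-1],[0,0,0.005,0,0,-1],[0,0,0.005,0,0,-1],[0,0,0.005,0,0,-1],[0,0,0.005,0,0,-1],[0,0,0.005,0,0,-1],[0,0,0.005,0,0,-1],[0,0,0.005,0,0,-1],[0,0,0.005,0,0,-1],[0,0,0.005,0,0,-1],[0,0,0.005,0,0,-1],[0,0,0.005,0,0,-1],[0,0,0.005,0,0,-0.8],[0,0,0,0,0,0],[0,0,0,0,0,0],[0,0,0,0,0,0]]]}}

```text
clock: 18.48
eef_pos: [0.5669, -0.2817, 0.0747]
orientation: [0.916, 0.401, 0.001, 0.001]
contact_force: [-1.4, 0.4, 10.2]
width: 0.425
grip_force: 25.0
```

{"method": "send_rows", "body": {"targets": [[[0,0,0,0,0,0],[0,0,0,0,0,0],[0,0,0,0,0,0],[0,0,0,0,0,0],[0,0,0,0,0,0]]], "gripper": 0.4}}

```text
clock: 18.9
eef_pos: [0.5653, -0.2817, 0.0725]
orientation: [0.916, 0.401, -0.0, -0.0]
contact_force: [0.4, -0.3, 0.2]
width: 0.691
grip_force: 0.0
```

{"method": "send_rows", "body": {"targets": [[[0,0,0.6,0,0,0],[0,0,0.8,0,0,0],[0,0,0.8,0,0,0.6],[0,0,0.5,0,0,1],[-0.03,0.55,0.1,0,0,1],[-0.03,0.55,0,0,0,1],[-0.03,0.55,0,0,0,1],[-0.03,0.55,0,0,0,1],[-0.03,0.55,0,0,0,1],[-0.03,0.55,0,0,0,1],[-0.03,0.55,0,0,0,1],[-0.03,0.55,0,0,0,1],[-0.03,0.55,0,0,0,1],[-0.03,0.54,0,0,0,1],[0,0,0,0,0,0],[0,0,0,0,0,0]]]}}

```text
clock: 20.23
eef_pos: [0.5565, -0.1165, 0.1569]
orientation: [0.684, 0.729, 0.0, -0.0]
contact_force: [0.9, -0.2, 0.3]
width: 0.704
grip_force: 0.0
```

{"method": "send_rows", "body": {"targets": [[[0,0,-0.3,0,0,0],[0,0,-0.5,0,0,0],[0,0,-0.5,0,0,0],[0,0,-0.2,0,0,0],[0,0,0,0,0,0],[0,0,0,0,0,0],[0,0,0,0,0,0],[0,0,0,0,0,0],[0,0,0,0,0,0],[0,0,0,0,0,0]]], "gripper": -1}}

```text
clock: 21.07
eef_pos: [0.5569, -0.1174, 0.1126]
orientation: [0.684, 0.729, 0.0, 0.001]
contact_force: [-0.2, -0.9, 0.0]
width: 0.03
grip_force: 0.0
```

```bash
python3 - <<'E'
from vial import *
w=look("w7"); bubble(w)
E
```

```text
21.1167 [ 0.5568 -0.1173  0.1125] [ 0.01 -0.48  0.81] 0.008305940153687697
vial box (309, 67, 33, 118) lines [102.7 152.4] bubble row 141.0 line dist mm 23.6 bubble mm -6.24 turn cw rad -0.81
```

{"method": "send_rows", "body": {"targets": [[[0,0,-0.2,0,0,0],[0,0,-0.1,0,0,0],[0,0,-0.03,0,0,0],[0,0,0,0,0,0],[0,0,0,0,0,0]]]}}

```text
clock: 21.53
eef_pos: [0.5563, -0.1171, 0.1019]
orientation: [0.684, 0.729, -0.0, -0.0]
contact_force: [-0.9, -0.3, 0.2]
width: 0.005
grip_force: 0.0
```

{"method": "send_rows", "body": {"targets": [[[0,0,-0.04,0,0,0],[0,0,-0.03,0,0,0],[0,0,0,0,0,0],[0,0,0,0,0,0]]]}}

```text
clock: 21.87
eef_pos: [0.5566, -0.1177, 0.1005]
orientation: [0.685, 0.729, -0.0, 0.0]
contact_force: [-1.5, -0.3, 5.6]
width: 0.002
grip_force: 2.4
```

{"method": "send_rows", "body": {"targets": [[[0,0,-0.03,0,0,0],[0,0,-0.015,0,0,0],[0,0,0,0,0,0],[0,0,0,0,0,0],[0,0,0,0,0,0],[0,0,0,0,0,0],[0,0,0,0,0,0],[0,0,0,0,0,0],[0,0,0,0,0,0],[0,0,0,0,0,0],[0,0,0,0,0,0],[0,0,0,0,0,0],[0,0,0,0,0,0],[0,0,0,0,0,0],[0,0,0,0,0,0],[0,0,0,0,0,0],[0,0,0,0,0,0],[0,0,0,0,0,0],[0,0,0,0,0,0],[0,0,0,0,0,0]]]}}

```text
clock: 23.53
eef_pos: [0.5571, -0.1178, 0.1004]
orientation: [0.685, 0.729, 0.0, 0.001]
contact_force: [-4.4, 0.7, 13.4]
width: 0.003
grip_force: 6.8
```

{"method": "send_rows", "body": {"targets": [[[0,0,0,0,0,0],[0,0,0,0,0,0],[0,0,0,0,0,0],[0,0,0,0,0,0],[0,0,0,0,0,0],[0,0,0,0,0,0],[0,0,0,0,0,0],[0,0,0,0,0,0],[0,0,0,0,0,0],[0,0,0,0,0,0],[0,0,0,0,0,0],[0,0,0,0,0,0]]]}}

```text
clock: 24.53
eef_pos: [0.557, -0.1178, 0.1003]
orientation: [0.685, 0.729, 0.0, 0.001]
contact_force: [-4.6, 0.2, 14.2]
width: 0.004
grip_force: 6.8
```

```bash
python3 - <<'E'
from vial import *
w=look("w8"); bubble(w)
E
```

```text
24.5833 [ 0.557  -0.1178  0.1003] [-4.89 -0.25 14.34] 0.005659339022741282
vial box (308, 65, 36, 126) lines [103.3 156.6] bubble row 130.0 line dist mm 23.6 bubble mm 0.17 turn cw rad 0.02
```

View pics/w8.png

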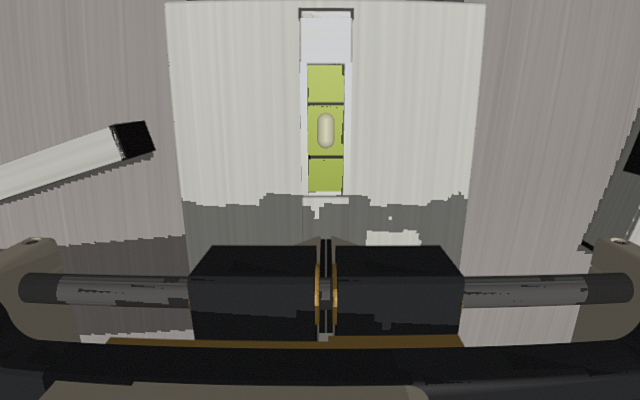

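The bubble at (326,130) is centred between the lines at rows 103 and 157, off by 0.2 mm, under a steady push of about 14 N. I'll hand in.

```bash
python3 -c "
from station import workorder
print(workorder.hand_in())"
```

```text
the job is handed in; nothing more can be done
None
```

I handed the job in with the level flat on the plate, pressed at about 14 N, and the bubble 0.2 mm from centre by camera; the tape roll and tub were left alone, and no verdict came back.

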